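# Tighten the strap clamp to the wrench's click

## Robot

A 6-joint arm with a two-finger parallel gripper is mounted at the origin on a cart in front of the work surface, level with it; the furniture and walls round the work are solid. World frame = base frame: x ahead of the robot, y to its left, z up, the work surface at z = 0. Lengths are in m, angles in rad, forces in N, time in s.
With the tool pointing down it reaches from about 0.425 to 0.95 m from the base axis. Payload 14.7 kg.
Tool frame: the origin (TCP) lies on the centre line of the jaws, within the pads' length; the fingertips stand 25 mm ahead of it and the grasp point (between the pads) lies 6 mm ahead of it; z points along the fingers, y is the line along which they close (so a half turn about z gives the same grasp; the last joint's range is limited). The gripper opens to 85 mm and grips with 20 to 120 N. Pads are 22 mm wide; open, the fingers measure 114 mm over their backs; the gripper's body (76 mm by 85 mm) begins 54 mm behind the grasp point. The pads swing forward as they close: fully open they stand 13 mm farther back than shut.
Start: joints at [-1.211, 0.48, 1.596, -0, 1.065, -0.047], TCP at [0.257, -0.597, 0.256] pointing down, gripper open.
Joint ranges: [-2.75, 2.75], [-0.82, 2.05], [0.23, 2.67], [-1.56, 4.7], [0.09, 2.69], [-2.92, 2.92]. Speed limits (rad/s): [1.89, 1.89, 2.39, 3.01, 3.01, 3.01].

## Interface

Orientations are given as a unit quaternion [w, x, y, z].
In Python, from station import ctrl, eyes gives the robot as it stands.
- The arm moves only by the tool drive_tool, never from a script. Its argument "moves" is a list of rows, each a list of 5 numbers: the shift along the tool's x, y, z in m, then the turn about the tool's z in degrees, then the opening, from 0 (shut) to 1 (fully open). In form: [[tx, ty, tz, turn, hand], ...]. A call has 1 to 10 rows; each row is the pose to reach, as a shift and turn from the pose commanded when the call began, along the tool's axes at that moment; what a row does not reach only later rows make up. A row lasts 1/12 s, in which the tool goes at most 41.7 mm and 7.16 degrees, less where a joint would pass 70% of its speed; a pose out of reach is approached as far as the arm can. A call with a gripper value outside its range is refused whole. The fingers move at their own pace and stop on an object; "squeeze" is the grip in N (left out, the last holds). Time passes only in rows, so rows that repeat a pose let the fingers close. It gives the time, the measured TCP pose, the force, the opening and the grip force at its end, in the units of the state.
- ctrl.state(): the state, without advancing time (a new reading comes with each control period).
- eyes.capture(name): name is "scene" or "top" or "wrist"; returns the picture (400x640x3 uint8, red, green, blue); there is no depth.
- eyes.calibration(name): a dict with "camera_matrix" (3x3 intrinsics, pixels), "D" ([k1, k2, p1, p2, k3] as OpenCV has them; the pictures are not rectified), "world_from_camera" (4x4, takes a point from camera to world coordinates). Camera axes: x right, y down, z forward; pixel columns grow to the right and rows downward; lengths in m; the calibration is good to about 2 mm. A picture is of the moment at which its call begins: read the wrist's pose just before it. calibration takes no time and is no camera call; for the wrist camera it gives the pose at the moment of the call.
- ctrl.close_job(): hands the job in; it is judged then, once.
The state is a dict: "time_s": time; "joint_pos": joint angles; "qd": joint speeds; "joint_torque": joint torques, N m; "tcp_pos": TCP position; "eef_rot": TCP orientation; "ft_force": force on the tool from outside, world axes, zero at the start; "torque": the same for the moment, N m; "opening": finger opening in m; "grip_force": force on a finger pad.
Only numpy, scipy, OpenCV 4.12 (cv2) and the standard library are available. Lean on these libraries where they do the work, as an engineer would, in place of code of your own. Each camera call takes 0.05 s, during which the arm holds its last target. There are 200 camera calls.

## Task

The notched bar in the strap-clamp fixture has to be held at the set torque. Take the click wrench from its rest, put its socket fully down over the square clamp nut and tighten clockwise until you feel the wrench click over; stop at once, without pulling on to the end of the wrench's give and without turning the nut back. Then lift the wrench off and lay it back in both saddles of its rest as it lay before, leaving the dropper bottle, the round steel sample and the loose notched bars where they are.

Things in the scene. Friction and masses are not known exactly. Their poses are not given: they have to be found in the camera images.
- wrench: Head of the loose click wrench (0.33 kg in all, balance point about 72 mm from the socket axis). Origin: centre of the socket's mouth, the lowest point of the head; z up along the socket axis; x along the beam (at rest) from the socket towards the handle. A square socket 24 mm across flats (faces look along x and y) opens downward, 23 mm deep, outside 40 mm round; head 43 mm round, its top 46 mm above the mouth.
- wrench_grip (a point): Place to grip on the wrench's flat steel beam: on the beam's centre line 100 mm along x from the socket axis, 35 mm above the mouth. The beam is 18 mm wide and 20 mm high from 22 to 135 mm, then a round black handle 24 mm thick runs to 235 mm, on the same line. x along the beam, z up; it turns with the beam.
- wrench_beam (a joint): Break-over of the wrench, rad: about 0 at rest. The beam pivots on the socket axis, clockwise from above relative to the head when pulled clockwise. A spring holds it rigidly at 0 up to about 1.2 N m at the socket; then it breaks over with a click: the resistance falls away steadily, to half, as the beam gives, and 0.22 rad is the end of its give, where it is rigid again and over-tightens. Released, it springs back to 0.
- clamp_nut (a joint): Angle of the clamp nut in the fixture, rad, clockwise from above positive; stiff thread that stays where it is left. The torque to turn it rises steadily on the way; the angle at which the wrench clicks differs each time (some 0.3 to 1 rad further than found).
- nut_top (a point): Centre of the clamp nut's top, 15 mm above the washer; turns with the nut, z up. Square nut 22 mm across flats, 15 mm high, full width in its lowest 7 mm and drawn in above as a lead (faces look along x and y); the stud end, 13 mm thick, stands 4.5 mm above it.
- nut_corner (a point): Point on one corner of the nut, 15.6 mm from its axis; turns with the nut.
- nut_seat (a point): Centre of the washer's top face under the nut (washer 43 mm round), on the nut's axis; the socket is fully down when its mouth lies on the washer. x and y are the fixture's.
- fixture: Fixed strap-clamp fixture: base 130 x 80 x 24 mm (124 mm over the lugs in y), a dark strap along x over a notched bar, top of the strap 46 mm, washer 49 mm above the bench, nut in its middle. Origin: under the nut at the base's underside, z up. (A tall hardness tester stands to the right of the work, beyond y = -0.41 m for x over 0.45 m: keep the arm clear of it.)
- rest: Fixed bench rest of the wrench: plate 262 x 58 x 6 mm with two black saddles 46 and 200 mm along x from its origin; floors 37 and 35 mm above the bench, slots 22.5 and 28.5 mm wide with flared tops that end 55 mm above the bench. The wrench lies in it with its x along the rest's x, its socket axis over the rest's origin and the mouth 12 mm above the bench. Origin: underside, below the socket axis.
- oil_bottle: Bystander: dropper bottle, 35 mm round, 100 mm high, standing; origin under its centre.
- slug: Bystander: round steel sample, 27 mm round and high; origin under its centre.
- bar_a: Bystander: loose notched bar 10 x 55 x 10 mm; origin under its centre.
- bar_b: Bystander: second loose notched bar 10 x 55 x 10 mm; origin under its centre.

How it is judged:
On the way, in this order (a step that is already met when the one before it is completed fails the run):
1. the socket is fully down over the clamp nut (z of wrench in the frame of nut_seat below 0.005 m and horizontal distance between wrench and nut_seat below 0.004 m and angle between wrench's own z axis and vertical below 0.12 rad), for 0.15 s.
2. the wrench clicks over on the nut, which has been turned clockwise (value of joint wrench_beam above 0.035 rad and distance of nut_corner from where it was at the start of the episode above 0.0037 m and z of wrench in the frame of nut_seat below 0.006 m and horizontal distance between wrench and nut_seat below 0.005 m), for 0.02 s.
At the end, for the whole second after the job is handed in: The wrench lies still and level in both saddles of its rest, handle the same way as before, socket axis within 15 mm along and 6 mm across of the rest's origin and at its old height within 5 mm, the beam sprung back; the nut stays turned on by at least 0.24 rad (horizontal distance between wrench and rest below 0.015 m and y of wrench in the frame of rest between -0.006 and 0.006 m and z of wrench in the frame of rest between 0.007 and 0.017 m and x of wrench_grip in the frame of rest above 0.08 m and angle between wrench's own z axis and vertical below 0.06 rad and linear speed of wrench below 0.02 m/s and value of joint wrench_beam below 0.03 rad and distance of nut_corner from where it was at the start of the episode above 0.0037 m); the robot touches nothing.
It fails at once if the wrench is pulled on past its click to the end of its give (value of joint wrench_beam above 0.2 rad).
It fails at once if the clamp nut is turned back (velocity of joint clamp_nut below -0.05 rad/s).
It fails at once if a bystander (bottle, slug or loose notched bar) is shifted more than 20 mm (distance of any of oil_bottle, slug, bar_a, bar_b from where it was at the start of the episode above 0.02 m).
It also fails if it takes over 72 s, if anything falls off the work surface, if the arm or the gripper's body presses on something with over 40 N, if the wrist force passes 120 N, or if a joint passes its speed limit or range.

## Working session

There is one attempt and no reset: what is moved stays moved. The work goes in short steps, Python scripts to look and compute and a tool call to move; the robot and the scene stay as the last step left them, time stands still between calls to the robot, and variables do not carry over. Pictures are saved under pics/ and viewed, at most 10 in all, crops included, and the job is handed in when it is done.

Besides the shell and the picture viewer there is one more tool, called after "Emit:" by a JSON object that holds its "fn" and its "kwargs", one argument or row to a line. drive_tool: Moves the arm, as the interface text tells. Its arguments: {"type":"object","properties":{"moves":{"type":"array"},"squeeze":{"type":"number"}},"required":["moves"]}

```bash
mkdir -p pics; cat > h.py <<'E'
import numpy as np, cv2
from station import ctrl, eyes
def grab(n,f=None):
    c=eyes.calibration(n); im=eyes.capture(n)
    if f: cv2.imwrite('pics/'+f,cv2.cvtColor(im,cv2.COLOR_RGB2BGR))
    return im,c
def ray(c,px,z):
    K=np.array(c['camera_matrix'],float);D=np.array(c['D'],float);T=np.array(c['world_from_camera'])
    u=cv2.undistortPoints(np.array(px,float).reshape(-1,1,2),K,D).reshape(-1,2)
    d=np.c_[u,np.ones(len(u))]@T[:3,:3].T;o=T[:3,3]
    return o+d*((z-o[2])/d[:,2])[:,None]
def proj(c,p):
    T=np.linalg.inv(np.array(c['world_from_camera']))
    return cv2.projectPoints(np.array(p,float).reshape(-1,1,3),cv2.Rodrigues(T[:3,:3])[0],T[:3,3],np.array(c['camera_matrix'],float),np.array(c['D'],float))[0].reshape(-1,2)
E
python3 - <<'E'
from h import *
np.set_printoptions(precision=4,suppress=True)
s=ctrl.state();print(s)
for n in ('top','scene'):
    im,c=grab(n,n+'0.png');print(n,np.array(c['world_from_camera']),c['camera_matrix'],c['D'])
E
```

```text
{'time_s': 0.0, 'joint_pos': array([-1.2106,  0.4808,  1.5968,  0.    ,  1.0651, -0.0466]), 'qd': array([-0.0008, -0.0002, -0.0008, -0.0003, -0.    ,  0.0005]), 'joint_torque': array([  0.0015, -95.0636, -43.0176,  -0.0001,   0.0119,  -0.    ]), 'tcp_pos': array([ 0.2571, -0.5966,  0.2557]), 'eef_rot': array([-0.0006,  0.9794,  0.202 , -0.0001]), 'ft_force': array([ 0.2134,  0.9065, -0.5622]), 'torque': array([-0.0176,  0.0115,  0.0126]), 'grip_force': 0.0, 'opening': 0.08546147370883884}
top [[ 0.017  -0.9852  0.1704  0.4639]
 [-0.999  -0.0237 -0.0372 -0.0323]
 [ 0.0407 -0.1696 -0.9847  0.9341]
 [ 0.      0.      0.      1.    ]] [[443.8227   0.     318.5973]
 [  0.     443.8227 198.8094]
 [  0.       0.       1.    ]] [-0.0227  0.      0.      0.      0.    ]
scene [[ 0.5814 -0.3463  0.7362 -0.0093]
 [-0.8135 -0.2607  0.5198 -0.4821]
 [ 0.0119 -0.9012 -0.4333  0.4467]
 [ 0.      0.      0.      1.    ]] [[404.1079   0.     322.0607]
 [  0.     404.1079 192.3884]
 [  0.       0.       1.    ]] [-0.0084  0.      0.      0.      0.    ]
```

View pics/top0.png

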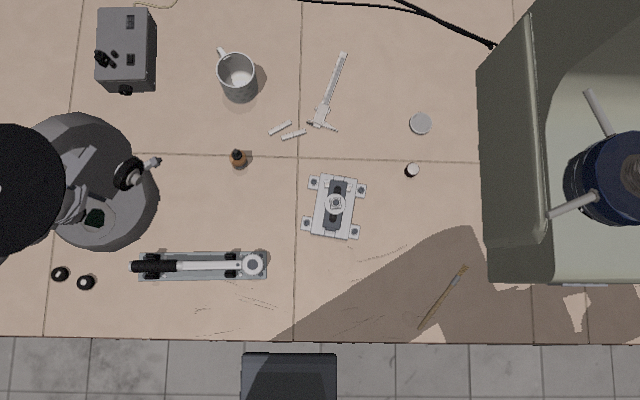

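View pics/scene0.png

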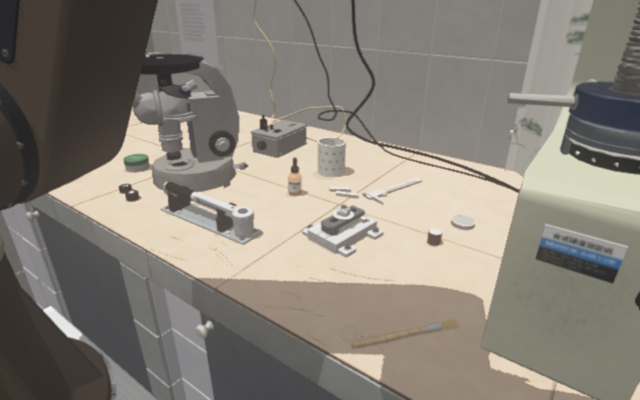

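The top view shows the wrench with its head at about (253,264) and its handle to the left up to (131,266). The nut is at about (335,203), the bottle at (238,158), the slug at (412,170) and the bars at (285,130). I'll take one enlarged crop to refine these.

```bash
python3 - <<'E'
from h import *
im=cv2.imread('pics/top0.png')
a=cv2.resize(im[240:290,120:280],None,fx=5,fy=5,interpolation=cv2.INTER_CUBIC)
b=cv2.resize(im[165:245,295:375],None,fx=4.25,fy=4.25,interpolation=cv2.INTER_CUBIC)
o=np.zeros((600,800,3),np.uint8);o[:250]=a;o[255:595,:340]=b
cv2.imwrite('pics/crop0.png',o)
c=eyes.calibration('top')
for n,p,z in [('head',(253,264),.058),('handle end',(131,266),.047),('beam',(200,265.5),.057),('nut',(335,203),.064),('bottle',(238,153),.1),('slug',(412,170),.027),('bar',(280,128),.01),('bar',(293,134),.01)]: print(n,ray(c,[p],z)[0].round(4))
E
```

```text
head [0.4838 0.0601 0.058 ]
handle end [0.4754 0.2986 0.047 ]
beam [0.479  0.1625 0.057 ]
nut [ 0.6068 -0.098   0.064 ]
bottle [0.6943 0.0934 0.1   ]
slug [ 0.6877 -0.2637  0.027 ]
bar [0.7776 0.0192 0.01  ]
bar [ 0.7649 -0.0093  0.01  ]
```

View pics/crop0.png

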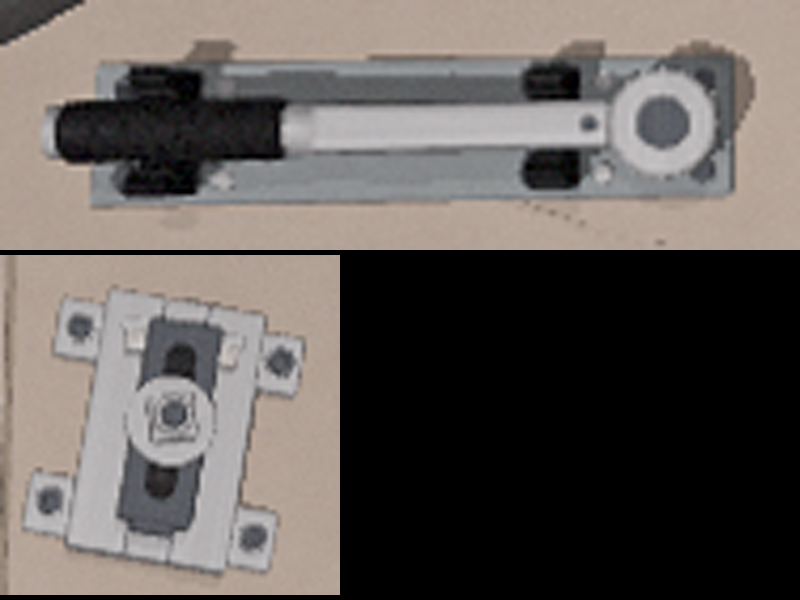

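The crop shows the head centre at about px (252.4,264.4), with the beam line from (180,265.8) to (240,265). The nut is at about px (335.9,202.2), and the fixture is yawed about 8° clockwise. With the handle towards +y, a clockwise sweep would hit the bottle, so I'll work with the handle pointing back at the robot (heading about 180° down to about 120°). The first move goes above the nut, so the wrist camera can see its angle.

```bash
cat >> h.py <<'E'
from scipy.spatial.transform import Rotation as Ro
def go(p,head=None):
    s=ctrl.state();q=s['eef_rot'];R=Ro.from_quat([q[1],q[2],q[3],q[0]]).as_matrix()
    d=R.T@(np.array(p)-s['tcp_pos']);h=np.degrees(np.arctan2(R[1,0],R[0,0]))
    print('t',round(s['time_s'],2),'tcp',s['tcp_pos'].round(4),'head',h.round(2),'tilt',R[:,2].round(4),'q',s['joint_pos'].round(2))
    print('shift',d.round(4),'turn',None if head is None else round((h-head+180)%360-180,2))
E
python3 - <<'E'
from h import *
c=eyes.calibration('top')
print(ray(c,[(252.4,264.4)],.058),ray(c,[(180,265.8),(240,265)],.057),ray(c,[(335.9,202.2)],.066))
go([.55,-.1,.3],90)
E
```

```text
[[0.48301257 0.06121746 0.058     ]] [[0.47761485 0.20091794 0.057     ]
 [0.4814198  0.08529443 0.057     ]] [[ 0.60816881 -0.09962999  0.066     ]]
t 0.1 tcp [ 0.2571 -0.5966  0.2557] head 23.31 tilt [-4.0e-04  1.1e-03 -1.0e+00] q [-1.21  0.48  1.6   0.    1.07 -0.05]
shift [ 0.4655 -0.3403 -0.0439] turn -66.69
```

Emit:
{"fn": "drive_tool", "kwargs": {
  "moves": [
    [0.465, -0.34, -0.044, -66.7, 1],
    [0.465, -0.34, -0.044, -66.7, 1],
    [0.465, -0.34, -0.044, -66.7, 1],
    [0.465, -0.34, -0.044, -66.7, 1],
    [0.465, -0.34, -0.044, -66.7, 1],
    [0.465, -0.34, -0.044, -66.7, 1],
    [0.465, -0.34, -0.044, -66.7, 1],
    [0.465, -0.34, -0.044, -66.7, 1],
    [0.465, -0.34, -0.044, -66.7, 1],
    [0.465, -0.34, -0.044, -66.7, 1]
  ]
}}

```text
time_s: 0.93
tcp_pos: [0.4687, -0.2371, 0.2881]
eef_rot: [-0.0, 0.704, 0.71, -0.0]
ft_force: [1.3, -0.7, 0.2]
opening: 0.0857
grip_force: 0.0
```

```bash
python3 -c "
from h import *
go([.55,-.1,.3],90)"
```

```text
t 0.93 tcp [ 0.4687 -0.2371  0.2881] head 90.45 tilt [-1.e-04  1.e-04 -1.e+00] q [-0.53  0.27  1.84  0.    1.03 -0.53]
shift [ 0.1364  0.0824 -0.0119] turn 0.45
```

Emit:
{"fn": "drive_tool", "kwargs": {
  "moves": [
    [0.136, 0.082, -0.012, 0, 1],
    [0.136, 0.082, -0.012, 0, 1],
    [0.136, 0.082, -0.012, 0, 1],
    [0.136, 0.082, -0.012, 0, 1],
    [0.136, 0.082, -0.012, 0, 1],
    [0.136, 0.082, -0.012, 0, 1]
  ]
}}

```text
time_s: 1.43
tcp_pos: [0.5507, -0.1014, 0.2998]
eef_rot: [-0.0, 0.706, 0.708, -0.0]
ft_force: [-1.0, -0.8, -0.3]
opening: 0.0848
grip_force: 0.0
```

```bash
python3 - <<'E'
from h import *
go([.48,.16,.2],91.8)
im,c=grab('wrist','w1.png')
print(np.array(c['world_from_camera']).round(3),c['camera_matrix'])
print('nut px',proj(c,[[.608,-.0996,.066],[.483,.0612,.058]]))
E
```

```text
t 1.43 tcp [ 0.5507 -0.1014  0.2998] head 90.2 tilt [-4.e-04  1.e-04 -1.e+00] q [-0.24  0.31  1.75 -0.    1.08 -0.24]
shift [ 0.2616 -0.0697  0.0998] turn -1.6
[[ 1.     0.003  0.     0.55 ]
 [ 0.003 -0.948 -0.32  -0.02 ]
 [-0.001  0.32  -0.948  0.417]
 [ 0.     0.     0.     1.   ]] [[344.43529794   0.         317.61957667]
 [  0.         344.43529794 203.53000628]
 [  0.           0.           1.        ]]
nut px [[373.15097807 168.53690068]
 [244.09919568  -7.35491163]]
```

View pics/w1.png

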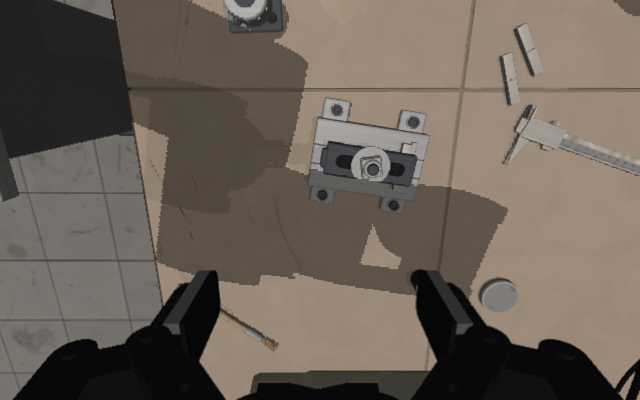

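The wrist view shows the nut at about (372,168), within 1.5 px of the prediction, and the head at the top edge, near (247,8). I'll enlarge the nut.

```bash
python3 - <<'E'
import cv2
im=cv2.imread('pics/w1.png')
cv2.imwrite('pics/nut1.png',cv2.resize(im[140:195,340:405],None,fx=10,fy=10,interpolation=cv2.INTER_CUBIC))
E
```

```text
(no output)
```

View pics/nut1.png

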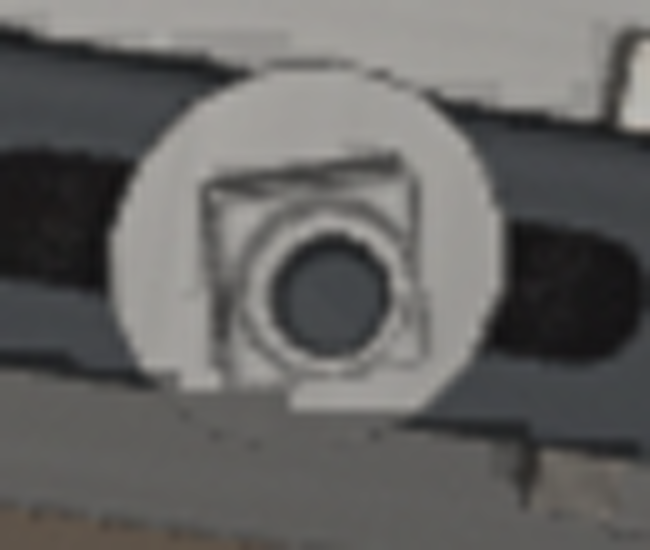

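The nut's upper edge runs from (205,185) to (400,157) in the crop and its left edge from (205,185) to (225,385). That is a yaw of roughly +6°. The washer spans columns 108 to 507, with its top at row 60.

```bash
python3 - <<'E'
from h import *
c=eyes.calibration('wrist')
f=lambda l,z:ray(c,[(340-.45+x/10,140-.45+y/10) for x,y in l],z)
e=f([(205,185),(400,157),(205,190),(225,385),(412,185),(425,350)],.054)
for a,b in((0,1),(2,3),(4,5)):
    d=e[b]-e[a];print('edge',np.degrees(np.arctan2(d[1],d[0])).round(1),np.linalg.norm(d[:2]).round(4))
w=f([(108,245),(507,250),(315,60),(155,145),(462,140)],.049)[:,:2]
A=np.c_[2*w,np.ones(len(w))];s=np.linalg.lstsq(A,(w**2).sum(1),rcond=None)[0]
print('washer',s[:2],'r',np.sqrt(s[2]+s[0]**2+s[1]**2)); print('stud',f([(332,294)],.0685))
im=grab('wrist')[0]
g=f([(0,0)],.05)
go([.4795,.16,.2],91.8)
E
```

```text
edge 8.4 0.0208
edge -81.9 0.0216
edge -82.1 0.0182
washer [ 0.60653472 -0.10173669] r 0.021525489844738586
stud [[ 0.60639587 -0.10070471  0.0685    ]]
t 1.53 tcp [ 0.5497 -0.1033  0.2996] head 90.03 tilt [-1.e-03 -1.e-04 -1.e+00] q [-0.24  0.31  1.75 -0.    1.08 -0.24]
shift [ 0.2633 -0.0699  0.0997] turn -1.77
```

Emit:
{"fn": "drive_tool", "kwargs": {
  "moves": [
    [0.263, -0.07, 0.08, -2, 1],
    [0.263, -0.07, 0.08, -2, 1],
    [0.263, -0.07, 0.08, -2, 1],
    [0.263, -0.07, 0.08, -2, 1],
    [0.263, -0.07, 0.08, -2, 1],
    [0.263, -0.07, 0.08, -2, 1],
    [0.263, -0.07, 0.08, -2, 1],
    [0.263, -0.07, 0.08, -2, 1],
    [0.263, -0.07, 0.08, -2, 1]
  ]
}}

```text
time_s: 2.28
tcp_pos: [0.4793, 0.16, 0.2195]
eef_rot: [-0.0, 0.694, 0.72, -0.001]
ft_force: [0.7, -0.7, -0.4]
opening: 0.0851
grip_force: 0.0
```

```bash
python3 - <<'E'
from h import *
go([.4795,.161,.053],92)
im,c=grab('wrist','w2.png')
print(proj(c,[[.483,.061,.058],[.4795,.161,.057],[.4775,.2,.057]]))
E
```

```text
t 2.28 tcp [0.4793 0.16   0.2195] head 92.09 tilt [-1.3e-03 -5.0e-04 -1.0e+00] q [ 0.26  0.33  1.96 -0.    0.86  0.23]
shift [0.0011 0.0005 0.1665] turn 0.09
[[318.31738911 291.34888279]
 [318.50752712 187.99538957]
 [317.80830164 141.48629529]]
```

View pics/w2.png

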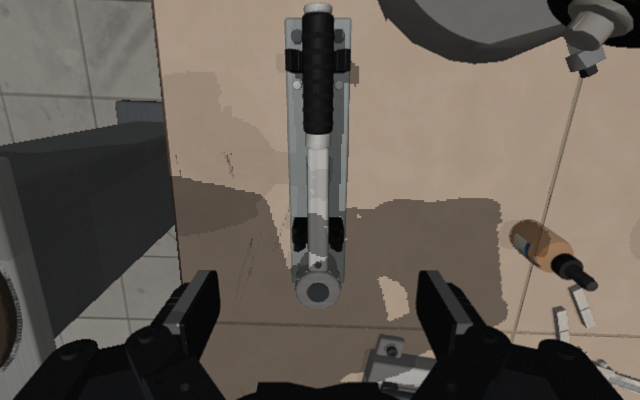

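The head is at (317.5,291), on its prediction, and the beam runs straight up column 318, so the pose is confirmed. Descend and grip.

Emit:
{"fn": "drive_tool", "kwargs": {
  "moves": [
    [0.001, 0, 0.04, 0, 1],
    [0.001, 0, 0.08, 0, 1],
    [0.001, 0, 0.12, 0, 1],
    [0.001, 0, 0.145, 0, 1],
    [0.001, 0, 0.16, 0, 1],
    [0.001, 0, 0.1665, 0, 1],
    [0.001, 0, 0.1665, 0, 1],
    [0.001, 0, 0.1665, 0, 1]
  ]
}}

```text
time_s: 3.0
tcp_pos: [0.4808, 0.16, 0.0542]
eef_rot: [0.0, 0.695, 0.719, 0.0]
ft_force: [-0.0, -0.1, 0.2]
opening: 0.0853
grip_force: 0.0
```

Emit:
{"fn": "drive_tool", "kwargs": {
  "moves": [
    [0, 0, 0, 0, 0],
    [0, 0, 0, 0, 0],
    [0, 0, 0, 0, 0],
    [0, 0, 0, 0, 0],
    [0, 0, 0, 0, 0],
    [0, 0, 0, 0, 0],
    [0, 0, 0, 0, 0],
    [0, 0, 0, 0, 0]
  ],
  "squeeze": 100
}}

```text
time_s: 3.67
tcp_pos: [0.4802, 0.1611, 0.0541]
eef_rot: [0.0, 0.695, 0.719, 0.0]
ft_force: [-2.2, -1.2, 14.0]
opening: 0.0164
grip_force: 97.4
```

```bash
python3 -c "
from h import *
go([.4795,.161,.053],92);s=ctrl.state();print(s['ft_force'],s['torque'],s['opening'],s['grip_force'])"
```

```text
t 3.67 tcp [0.4802 0.1611 0.0541] head 91.99 tilt [ 5.e-04  2.e-04 -1.e+00] q [0.26 0.59 2.08 0.   0.47 0.23]
shift [-0.0001 -0.0007  0.0011] turn -0.01
[-2.23166531 -1.17480415 13.98160809] [-0.17422976  0.40462538 -0.41252192] 0.01640315153971115 97.39742159843445
```

Emit:
{"fn": "drive_tool", "kwargs": {
  "moves": [
    [0, 0, -0.01, 0, 0],
    [0, 0, -0.025, 0, 0],
    [0, 0, -0.045, 0, 0],
    [0, 0, -0.07, 0, 0],
    [0, 0, -0.1, 0, 0],
    [0, 0, -0.12, 0, 0],
    [0, 0, -0.12, 0, 0]
  ]
}}

```text
time_s: 4.25
tcp_pos: [0.4819, 0.1615, 0.1776]
eef_rot: [0.001, 0.695, 0.719, 0.002]
ft_force: [1.4, 0.9, -2.9]
opening: 0.0166
grip_force: 98.5
```

```bash
python3 -c "
from h import *
go([.5075,-.1154,.17],188);s=ctrl.state();print(s['ft_force'],s['torque'],s['opening'],s['grip_force'])"
```

```text
t 4.25 tcp [0.4819 0.1615 0.1776] head 92.02 tilt [ 0.0055  0.0015 -1.    ] q [ 0.26  0.39  2.   -0.    0.75  0.23]
shift [-0.2777  0.0158  0.0074] turn -95.98
[ 1.43512577  0.89555409 -2.89815965] [ 0.12982331 -0.12755822  0.0758033 ] 0.016618281697541943 98.45088601112366
```

Emit:
{"fn": "drive_tool", "kwargs": {
  "moves": [
    [-0.03, 0.001, 0, -4, 0],
    [-0.06, 0.003, 0, -10, 0],
    [-0.09, 0.005, 0, -17, 0],
    [-0.12, 0.007, 0, -24, 0],
    [-0.15, 0.009, 0, -31, 0],
    [-0.18, 0.011, 0, -38, 0],
    [-0.21, 0.012, 0, -45, 0],
    [-0.24, 0.014, 0, -52, 0],
    [-0.26, 0.015, 0, -59, 0],
    [-0.277, 0.016, 0, -66, 0]
  ]
}}

```text
time_s: 5.08
tcp_pos: [0.5052, -0.1172, 0.1729]
eef_rot: [-0.001, 0.202, 0.979, -0.0]
ft_force: [-0.6, -0.3, -3.1]
opening: 0.0162
grip_force: 98.3
```

Emit:
{"fn": "drive_tool", "kwargs": {
  "moves": [
    [0, 0, 0, -7, 0],
    [0, 0, 0, -14, 0],
    [0, 0, 0, -21, 0],
    [0, 0, 0, -27, 0],
    [0, 0, 0, -30, 0],
    [0, 0, 0, -30, 0],
    [0, 0, 0, -30, 0]
  ]
}}

```text
time_s: 5.67
tcp_pos: [0.5053, -0.1152, 0.173]
eef_rot: [-0.0, -0.054, 0.999, 0.0]
ft_force: [-0.2, 0.8, -3.3]
opening: 0.0163
grip_force: 98.3
```

```bash
python3 - <<'E'
from h import *
go([.5075,-.1154,.17],188)
im,c=grab('wrist','w3.png'); grab('top','top3.png');grab('scene','scene3.png')
t=cv2.imread('pics/top3.png');w=cv2.imread('pics/w3.png');
a=cv2.resize(t[160:260,270:400],(520,400),interpolation=cv2.INTER_CUBIC)
cv2.imwrite('pics/v3.png',np.hstack([a,cv2.resize(w,None,fx=.43,fy=1)[:400,:275]]))
s=cv2.imread('pics/scene3.png')
cv2.imwrite('pics/v3.png',np.hstack([cv2.resize(t[160:260,270:400],(400,308)),cv2.resize(w,(400,250))[:250].copy() if 0 else cv2.resize(w,(400,308))]))
p=ctrl.state()['tcp_pos'];h=np.radians(188)
hd=[p[0]-.1*np.cos(h),p[1]-.1*np.sin(h),p[2]-.042+.046]
print('head',hd,'top px',proj(eyes.calibration('top'),[hd]),'wrist px',proj(c,[hd]))
E
```

```text
t 5.67 tcp [ 0.5053 -0.1152  0.173 ] head -173.76 tilt [-1.e-03  3.e-04 -1.e+00] q [-0.28  0.41  1.98 -0.    0.76 -1.96]
shift [-0.0021 -0.0005  0.003 ] turn -1.76
head [np.float64(0.6046629390242033), np.float64(-0.1013077012715392), np.float64(0.1773366006088578)] top px [[341.90395021 193.83143716]] wrist px [[325.26346885 491.4046835 ]]
```

View pics/v3.png

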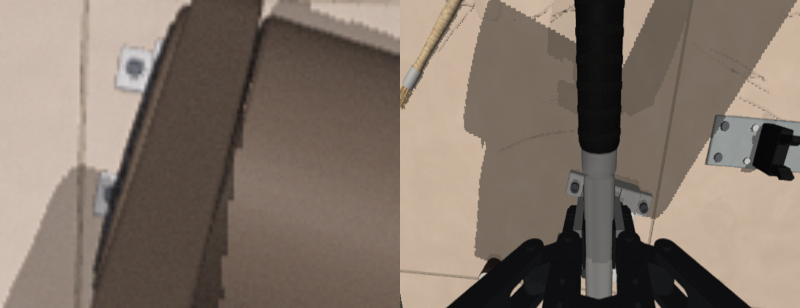

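The wrist view shows the beam straight between the pads, and the arm hides the top view. Next I fine-align and lower to just above the stud, then check with the scene camera.

Emit:
{"fn": "drive_tool", "kwargs": {
  "moves": [
    [-0.002, 0, 0.02, -1.8, 0],
    [-0.002, 0, 0.04, -1.8, 0],
    [-0.002, 0, 0.053, -1.8, 0],
    [-0.002, 0, 0.053, -1.8, 0],
    [-0.002, 0, 0.053, -1.8, 0],
    [-0.002, 0, 0.053, -1.8, 0]
  ]
}}

```text
time_s: 6.32
tcp_pos: [0.5082, -0.1152, 0.1212]
eef_rot: [0.0, -0.071, 0.997, -0.0]
ft_force: [0.4, -0.2, -3.9]
opening: 0.0165
grip_force: 98.3
```

```bash
python3 - <<'E'
from h import *
go([.5075,-.1154,.117],188)
im,c=grab('scene','scene4.png')
p=ctrl.state()['tcp_pos'];h=np.radians(188)
hx,hy=p[0]-.1*np.cos(h),p[1]-.1*np.sin(h);zm=p[2]-.042
pts=[[hx,hy,zm+.046],[hx,hy,zm],[.6065,-.1015,.049],[.608,-.0997,.049]]
u=proj(c,pts);print(u.round(1))
im=cv2.imread('pics/scene4.png');x,y=u[2].astype(int);x-=45;y-=55
cv2.imwrite('pics/s4.png',cv2.resize(im[y:y+80,x:x+100],None,fx=7.5,fy=7.5,interpolation=cv2.INTER_CUBIC));print(x,y)
E
```

```text
t 6.32 tcp [ 0.5082 -0.1152  0.1212] head -171.87 tilt [ 6.e-04 -2.e-04 -1.e+00] q [-0.28  0.49  2.01 -0.    0.64 -1.99]
shift [ 0.0007 -0.0001  0.0042] turn 0.13
[[345.  180.5]
 [344.2 201.4]
 [343.5 214.9]
 [343.2 214.4]]
298 159
```

View pics/s4.png

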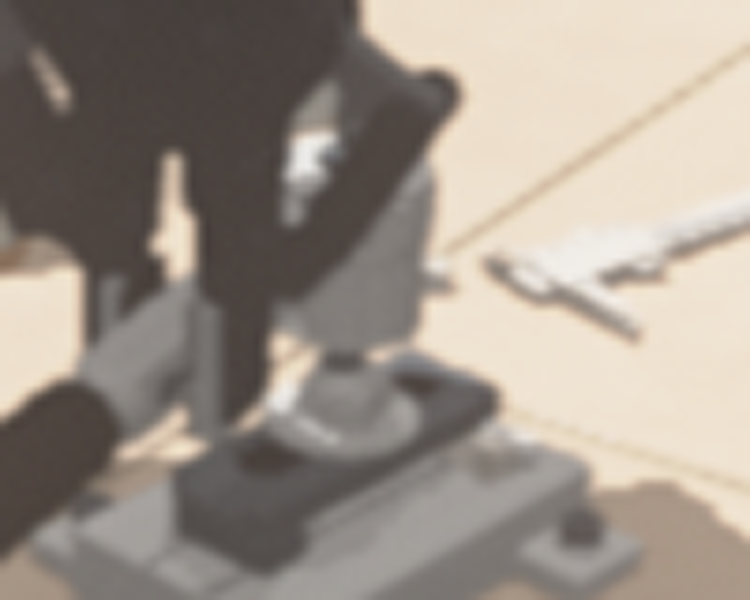

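The scene crop shows the socket centred over the washer: head axis at about column 347, washer centre at about 346, less than 1 mm apart. The stud points into the mouth, so lower gently.

Emit:
{"fn": "drive_tool", "kwargs": {
  "moves": [
    [0.0005, 0, 0.004, 0, 0],
    [0.0005, 0, 0.008, 0, 0],
    [0.0005, 0, 0.012, 0, 0],
    [0.0005, 0, 0.016, 0, 0],
    [0.0005, 0, 0.018, 0, 0],
    [0.0005, 0, 0.018, 0, 0]
  ]
}}

```text
time_s: 6.87
tcp_pos: [0.5075, -0.1152, 0.1022]
eef_rot: [0.0, -0.071, 0.997, -0.0]
ft_force: [0.8, -1.3, 0.1]
opening: 0.0164
grip_force: 98.7
```

```bash
python3 -c "
from h import *
go([.5075,-.1154,.091],188);s=ctrl.state();print(s['ft_force'],s['torque'])"
```

```text
t 6.87 tcp [ 0.5075 -0.1152  0.1022] head -171.85 tilt [ 2.e-04  0.e+00 -1.e+00] q [-0.28  0.52  2.03  0.    0.6  -1.99]
shift [-0.     -0.0002  0.0112] turn 0.15
[ 0.83870551 -1.26746477  0.09293519] [ 0.12292509 -0.41402263 -0.01283024]
```

Emit:
{"fn": "drive_tool", "kwargs": {
  "moves": [
    [0, 0, 0.002, 0, 0],
    [0, 0, 0.004, 0, 0],
    [0, 0, 0.005, 0, 0],
    [0, 0, 0.005, 0, 0]
  ]
}}

```text
time_s: 7.2
tcp_pos: [0.508, -0.1153, 0.0976]
eef_rot: [0.001, -0.071, 0.997, -0.0]
ft_force: [5.0, 1.6, 1.3]
opening: 0.0164
grip_force: 98.8
```

```bash
python3 -c "
from h import *
go([.5075,-.1154,.091],188);s=ctrl.state();print(s['ft_force'],s['torque'])"
```

```text
t 7.2 tcp [ 0.508  -0.1153  0.0976] head -171.85 tilt [ 1.4e-03 -3.0e-04 -1.0e+00] q [-0.28  0.53  2.03  0.    0.58 -1.99]
shift [ 0.0006 -0.      0.0066] turn 0.15
[5.03427445 1.59153094 1.25699349] [ 0.31197868 -1.21096481  0.0573786 ]
```

The socket is going in. The force pushes the tool towards +x, so shift about 1 mm that way while lowering.

Emit:
{"fn": "drive_tool", "kwargs": {
  "moves": [
    [-0.001, 0, 0, 0, 0],
    [-0.001, 0, 0.002, 0, 0],
    [-0.001, 0, 0.004, 0, 0],
    [-0.001, 0, 0.004, 0, 0]
  ]
}}

```text
time_s: 7.53
tcp_pos: [0.5087, -0.115, 0.0932]
eef_rot: [0.0, -0.071, 0.997, -0.0]
ft_force: [6.2, 3.0, -3.1]
opening: 0.0164
grip_force: 98.4
```

```bash
python3 -c "
from h import *
go([.5075,-.1154,.091],188);s=ctrl.state();print(s['ft_force'],s['torque'])"
```

```text
t 7.53 tcp [ 0.5087 -0.115   0.0932] head -171.84 tilt [ 6.e-04 -0.e+00 -1.e+00] q [-0.28  0.54  2.03  0.    0.58 -1.99]
shift [ 0.0012 -0.0003  0.0022] turn 0.16
[ 6.18203003  2.96014339 -3.1386805 ] [ 0.44177968 -1.15066945  0.16075675]
```

Emit:
{"fn": "drive_tool", "kwargs": {
  "moves": [
    [-0.001, 0.0005, 0, 0, 0],
    [-0.001, 0.0005, 0.001, 0, 0],
    [-0.001, 0.0005, 0.002, 0, 0],
    [-0.001, 0.0005, 0.003, 0, 0],
    [-0.001, 0.0005, 0.003, 0, 0]
  ]
}}

```text
time_s: 7.95
tcp_pos: [0.5087, -0.1143, 0.0903]
eef_rot: [-0.0, -0.071, 0.997, 0.0]
ft_force: [-1.2, 0.0, 3.2]
opening: 0.0166
grip_force: 99.2
```

```bash
python3 -c "
from h import *
go([.5075,-.1154,.091],188);s=ctrl.state();print(s['ft_force'],s['torque'])"
```

```text
t 7.95 tcp [ 0.5087 -0.1143  0.0903] head -171.85 tilt [-8.e-04  2.e-04 -1.e+00] q [-0.28  0.54  2.03 -0.    0.57 -1.99]
shift [ 0.0014 -0.0009 -0.0007] turn 0.15
[-1.23625807e+00  4.45047151e-04  3.19597471e+00] [ 0.1956723  -0.36793909  0.04825348]
```

The socket is seated: z is at the washer height and the vertical force has come on. Now sweep clockwise about the nut axis and track the torque.

```bash
cat >> h.py <<'E'
def tq(N=(.6077,-.1001)):
    s=ctrl.state();q=s['eef_rot'];h=np.degrees(2*np.arctan2(q[2],q[1]))%360
    r=s['tcp_pos'][:2]-N;F=s['ft_force'];rr=np.linalg.norm(r)
    print('t',round(s['time_s'],2),'head',h.round(2),'bearing',(np.degrees(np.arctan2(r[1],r[0]))%360).round(2),'r',rr.round(4),'z',s['tcp_pos'][2].round(4),'F',F.round(1),'Mz',s['torque'][2].round(3),'tau_cw_resist',(r[0]*F[1]-r[1]*F[0]+s['torque'][2]).round(3),'Frad',(F[:2]@r/rr).round(2))
E
python3 -c "
from h import *
tq()
for a in (1,2,3,4,5,6,8,10): print(a,.1*(np.cos(np.radians(a))-1),.1*np.sin(np.radians(a)))"
```

```text
t 7.95 head 188.15 bearing 188.19 r 0.1 z 0.0903 F [-1.2  0.   3.2] Mz 0.048 tau_cw_resist 0.031 Frad 1.22
1 -1.5230484360873043e-05 0.0017452406437283513
2 -6.091729809042379e-05 0.003489949670250097
3 -0.0001370465245426167 0.005233595624294384
4 -0.00024359497401758024 0.00697564737441253
5 -0.0003805301908254455 0.008715574274765816
6 -0.000547810463172671 0.010452846326765347
8 -0.0009731931258429639 0.013917310096006545
10 -0.0015192246987791981 0.017364817766693033
```

Emit:
{"fn": "drive_tool", "kwargs": {
  "moves": [
    [0, 0.0035, 0, 2, 0],
    [-0.0002, 0.007, 0, 4, 0],
    [-0.0005, 0.0105, 0, 6, 0],
    [-0.001, 0.0139, 0, 8, 0],
    [-0.0015, 0.0174, 0, 10, 0],
    [-0.0015, 0.0174, 0, 10, 0]
  ]
}}

```text
time_s: 8.45
tcp_pos: [0.5084, -0.0967, 0.0907]
eef_rot: [0.0, 0.017, 1.0, -0.0]
ft_force: [2.1, -0.4, 1.2]
opening: 0.0159
grip_force: 98.9
```

```bash
python3 -c "
from h import *
tq()"
```

```text
t 8.45 head 178.1 bearing 178.03 r 0.0993 z 0.0907 F [ 2.1 -0.4  1.2] Mz 0.386 tau_cw_resist 0.419 Frad -2.14
```

Emit:
{"fn": "drive_tool", "kwargs": {
  "moves": [
    [0, 0.0035, 0, 2, 0],
    [-0.0002, 0.007, 0, 4, 0],
    [-0.0005, 0.0105, 0, 6, 0],
    [-0.001, 0.0139, 0, 8, 0],
    [-0.001, 0.0139, 0, 8, 0]
  ]
}}

```text
time_s: 8.87
tcp_pos: [0.5099, -0.083, 0.0906]
eef_rot: [0.0, 0.086, 0.996, -0.0]
ft_force: [-0.6, -2.8, 0.3]
opening: 0.0166
grip_force: 99.0
```

```bash
python3 -c "
from h import *
tq()"
```

```text
t 8.87 head 170.16 bearing 170.11 r 0.0993 z 0.0906 F [-0.6 -2.8  0.3] Mz 0.468 tau_cw_resist 0.751 Frad 0.13
```

Emit:
{"fn": "drive_tool", "kwargs": {
  "moves": [
    [0, 0.0017, 0, 1, 0],
    [0, 0.0035, 0, 2, 0],
    [-0.0001, 0.0052, 0, 3, 0],
    [-0.0002, 0.007, 0, 4, 0],
    [-0.0002, 0.007, 0, 4, 0]
  ]
}}

```text
time_s: 9.28
tcp_pos: [0.5112, -0.0761, 0.0906]
eef_rot: [0.0, 0.121, 0.993, -0.0]
ft_force: [1.1, -4.7, 0.6]
opening: 0.0164
grip_force: 99.0
```

```bash
python3 -c "
from h import *
tq()"
```

```text
t 9.28 head 166.08 bearing 166.04 r 0.0994 z 0.0906 F [ 1.1 -4.7  0.6] Mz 0.461 tau_cw_resist 0.886 Frad -2.21
```

Emit:
{"fn": "drive_tool", "kwargs": {
  "moves": [
    [0, 0.0017, 0, 1, 0],
    [0, 0.0035, 0, 2, 0],
    [-0.0001, 0.0052, 0, 3, 0],
    [-0.0002, 0.007, 0, 4, 0],
    [-0.0002, 0.007, 0, 4, 0]
  ]
}}

```text
time_s: 9.7
tcp_pos: [0.5131, -0.0693, 0.0906]
eef_rot: [0.0, 0.156, 0.988, -0.0]
ft_force: [0.6, -5.3, 1.0]
opening: 0.0165
grip_force: 99.0
```

```bash
python3 -c "
from h import *
tq()"
```

```text
t 9.7 head 162.06 bearing 161.94 r 0.0995 z 0.0906 F [ 0.6 -5.3  1. ] Mz 0.402 tau_cw_resist 0.884 Frad -2.25
```

Emit:
{"fn": "drive_tool", "kwargs": {
  "moves": [
    [0, 0.0017, 0, 1, 0],
    [0, 0.0035, 0, 2, 0],
    [-0.0001, 0.0052, 0, 3, 0],
    [-0.0001, 0.0052, 0, 3, 0]
  ]
}}

```text
time_s: 10.03
tcp_pos: [0.5148, -0.0644, 0.0906]
eef_rot: [0.0, 0.181, 0.983, -0.0]
ft_force: [2.2, -5.0, 0.2]
opening: 0.0164
grip_force: 98.9
```

```bash
python3 -c "
from h import *
tq()"
```

```text
t 10.03 head 159.09 bearing 158.98 r 0.0995 z 0.0906 F [ 2.2 -5.   0.2] Mz 0.423 tau_cw_resist 0.811 Frad -3.91
```

The torque has flattened, so it may have clicked. I'll hold still and average a few readings before going on.

Emit:
{"fn": "drive_tool", "kwargs": {
  "moves": [
    [0, 0, 0, 0, 0],
    [0, 0, 0, 0, 0]
  ]
}}

```text
time_s: 10.2
tcp_pos: [0.5148, -0.0646, 0.0906]
eef_rot: [0.0, 0.181, 0.983, -0.0]
ft_force: [1.0, -5.1, -0.2]
opening: 0.0168
grip_force: 99.0
```

```bash
python3 -c "
from h import *
tq()
for i in range(8): eyes.capture('scene'); tq()"
```

```text
t 10.2 head 159.15 bearing 159.07 r 0.0995 z 0.0906 F [ 1.  -5.1 -0.2] Mz 0.558 tau_cw_resist 0.995 Frad -2.79
t 10.25 head 159.14 bearing 159.09 r 0.0995 z 0.0906 F [ 1.7 -4.1  1.6] Mz 0.576 tau_cw_resist 0.896 Frad -3.06
t 10.3 head 159.15 bearing 159.09 r 0.0995 z 0.0906 F [ 1.5 -5.5  1.7] Mz 0.597 tau_cw_resist 1.054 Frad -3.39
t 10.35 head 159.14 bearing 159.08 r 0.0995 z 0.0906 F [ 2.  -5.2  0.4] Mz 0.568 tau_cw_resist 0.981 Frad -3.69
t 10.4 head 159.15 bearing 159.09 r 0.0995 z 0.0906 F [ 1.5 -5.5  2. ] Mz 0.565 tau_cw_resist 1.019 Frad -3.36
t 10.45 head 159.14 bearing 159.08 r 0.0995 z 0.0906 F [ 2.1 -5.   0.5] Mz 0.579 tau_cw_resist 0.965 Frad -3.72
t 10.5 head 159.14 bearing 159.09 r 0.0995 z 0.0905 F [ 3.1 -3.2  0.1] Mz 0.602 tau_cw_resist 0.786 Frad -4.06
t 10.55 head 159.15 bearing 159.09 r 0.0995 z 0.0906 F [ 1.5 -4.4  0.9] Mz 0.597 tau_cw_resist 0.958 Frad -2.97
t 10.6 head 159.15 bearing 159.09 r 0.0995 z 0.0906 F [ 2.4 -4.9  1.1] Mz 0.534 tau_cw_resist 0.904 Frad -4.04
```

```bash
cat >> h.py <<'E'
def avg(n=14,N=(.6077,-.1001)):
    v=[]
    for i in range(n):
        eyes.capture('scene');s=ctrl.state();r=s['tcp_pos'][:2]-N;F=s['ft_force'];v.append([r[0]*F[1]-r[1]*F[0]+s['torque'][2],s['torque'][2],F[0],F[1]])
    v=np.array(v);q=s['eef_rot'];print('t',round(s['time_s'],2),'head',(np.degrees(2*np.arctan2(q[2],q[1]))%360).round(2),'tau,Mz,Fx,Fy',v.mean(0).round(3),'+-',(v.std(0)/np.sqrt(n)).round(3))
E
python3 -c "
from h import *
avg(8)"
```

```text
t 11.0 head 159.15 tau,Mz,Fx,Fy [ 0.906  0.554  2.183 -4.621] +- [0.013 0.011 0.117 0.13 ]
```

Emit:
{"fn": "drive_tool", "kwargs": {
  "moves": [
    [0, 0.0009, 0, 0.5, 0],
    [0, 0.0017, 0, 1, 0],
    [0, 0.0017, 0, 1, 0]
  ]
}}

```text
time_s: 11.25
tcp_pos: [0.5154, -0.063, 0.0906]
eef_rot: [0.0, 0.19, 0.982, -0.0]
ft_force: [1.9, -6.1, 1.1]
opening: 0.0165
grip_force: 99.0
```

```bash
python3 -c "
from h import *
avg(14)"
```

```text
t 11.95 head 158.15 tau,Mz,Fx,Fy [ 0.987  0.58   2.053 -5.233] +- [0.014 0.008 0.107 0.116]
```

The torque rose from about 0.93 to 0.99 N m over 1°, so it has not clicked yet. I'll continue in 2° steps.

Emit:
{"fn": "drive_tool", "kwargs": {
  "moves": [
    [0, 0.0017, 0, 1, 0],
    [0, 0.0035, 0, 2, 0],
    [0, 0.0035, 0, 2, 0]
  ]
}}

```text
time_s: 12.2
tcp_pos: [0.5167, -0.0596, 0.0906]
eef_rot: [0.0, 0.207, 0.978, -0.0]
ft_force: [1.9, -6.1, 1.8]
opening: 0.0165
grip_force: 98.9
```

```bash
python3 -c "
from h import *
avg(8)"
```

```text
t 12.6 head 156.15 tau,Mz,Fx,Fy [ 0.948  0.559  2.293 -5.285] +- [0.016 0.017 0.104 0.135]
```

Emit:
{"fn": "drive_tool", "kwargs": {
  "moves": [
    [0, 0.0017, 0, 1, 0],
    [0, 0.0035, 0, 2, 0],
    [0, 0.0035, 0, 2, 0]
  ]
}}

```text
time_s: 12.85
tcp_pos: [0.5182, -0.0565, 0.0906]
eef_rot: [0.0, 0.224, 0.975, -0.0]
ft_force: [3.1, -6.8, 0.1]
opening: 0.0165
grip_force: 98.9
```

```bash
python3 -c "
from h import *
avg(8)"
```

```text
t 13.25 head 154.15 tau,Mz,Fx,Fy [ 0.968  0.558  2.268 -5.676] +- [0.016 0.015 0.138 0.196]
```

Emit:
{"fn": "drive_tool", "kwargs": {
  "moves": [
    [0, 0.0017, 0, 1, 0],
    [0, 0.0035, 0, 2, 0],
    [0, 0.0035, 0, 2, 0]
  ]
}}

```text
time_s: 13.5
tcp_pos: [0.5198, -0.0534, 0.0906]
eef_rot: [0.0, 0.241, 0.97, -0.0]
ft_force: [2.3, -6.9, 0.3]
opening: 0.0165
grip_force: 98.9
```

```bash
python3 -c "
from h import *
avg(8)"
```

```text
t 13.9 head 152.15 tau,Mz,Fx,Fy [ 0.958  0.542  2.331 -5.962] +- [0.026 0.018 0.17  0.16 ]
```

Emit:
{"fn": "drive_tool", "kwargs": {
  "moves": [
    [0, 0.0017, 0, 1, 0],
    [0, 0.0035, 0, 2, 0],
    [0, 0.0035, 0, 2, 0]
  ]
}}

```text
time_s: 14.15
tcp_pos: [0.5214, -0.0503, 0.0906]
eef_rot: [0.0, 0.258, 0.966, -0.0]
ft_force: [2.9, -7.1, 0.2]
opening: 0.0165
grip_force: 98.8
```

```bash
python3 -c "
from h import *
avg(8)"
```

```text
t 14.55 head 150.15 tau,Mz,Fx,Fy [ 0.992  0.554  2.555 -6.549] +- [0.018 0.01  0.234 0.115]
```

Emit:
{"fn": "drive_tool", "kwargs": {
  "moves": [
    [0, 0.0017, 0, 1, 0],
    [0, 0.0035, 0, 2, 0],
    [-0.0001, 0.0052, 0, 3, 0],
    [-0.0001, 0.0052, 0, 3, 0]
  ]
}}

```text
time_s: 14.88
tcp_pos: [0.524, -0.0459, 0.0906]
eef_rot: [0.0, 0.283, 0.959, -0.0]
ft_force: [2.9, -7.0, 0.3]
opening: 0.0164
grip_force: 98.9
```

```bash
python3 -c "
from h import *
avg(6)"
```

```text
t 15.18 head 147.16 tau,Mz,Fx,Fy [ 1.053  0.586  2.527 -7.219] +- [0.023 0.012 0.161 0.311]
```

Emit:
{"fn": "drive_tool", "kwargs": {
  "moves": [
    [0, 0.0017, 0, 1, 0],
    [0, 0.0035, 0, 2, 0],
    [-0.0001, 0.0052, 0, 3, 0],
    [-0.0001, 0.0052, 0, 3, 0]
  ]
}}

```text
time_s: 15.52
tcp_pos: [0.5269, -0.0416, 0.0905]
eef_rot: [0.0, 0.308, 0.951, -0.0]
ft_force: [2.5, -8.4, 0.4]
opening: 0.0161
grip_force: 98.9
```

```bash
python3 -c "
from h import *
avg(6);tq()"
```

```text
t 15.82 head 144.16 tau,Mz,Fx,Fy [ 1.099  0.646  2.237 -7.227] +- [0.019 0.008 0.298 0.146]
t 15.82 head 144.16 bearing 144.15 r 0.0997 z 0.0905 F [ 1.9 -7.7 -0.6] Mz 0.674 tau_cw_resist 1.185 Frad -6.04
```

The torque is rising steadily (1.10 N m), so there is no click yet. Continue one step at a time.

Emit:
{"fn": "drive_tool", "kwargs": {
  "moves": [
    [0, 0.0017, 0, 1, 0],
    [0, 0.0035, 0, 2, 0],
    [-0.0001, 0.0052, 0, 3, 0],
    [-0.0001, 0.0052, 0, 3, 0]
  ]
}}

```text
time_s: 16.15
tcp_pos: [0.53, -0.0375, 0.0905]
eef_rot: [0.0, 0.333, 0.943, -0.0]
ft_force: [2.7, -9.0, -0.7]
opening: 0.0165
grip_force: 98.9
```

```bash
python3 -c "
from h import *
avg(6)"
```

```text
t 16.45 head 141.16 tau,Mz,Fx,Fy [ 1.148  0.654  2.51  -8.382] +- [0.027 0.011 0.234 0.255]
```

Emit:
{"fn": "drive_tool", "kwargs": {
  "moves": [
    [0, 0.0017, 0, 1, 0],
    [0, 0.0035, 0, 2, 0],
    [-0.0001, 0.0052, 0, 3, 0],
    [-0.0001, 0.0052, 0, 3, 0]
  ]
}}

```text
time_s: 16.78
tcp_pos: [0.5334, -0.0335, 0.0905]
eef_rot: [0.0, 0.358, 0.934, -0.0]
ft_force: [2.2, -10.6, -0.3]
opening: 0.0164
grip_force: 98.9
```

```bash
python3 -c "
from h import *
avg(6)"
```

```text
t 17.08 head 138.17 tau,Mz,Fx,Fy [ 1.261  0.747  2.415 -9.071] +- [0.026 0.011 0.199 0.245]
```

Emit:
{"fn": "drive_tool", "kwargs": {
  "moves": [
    [0, 0.0017, 0, 1, 0],
    [0, 0.0035, 0, 2, 0],
    [-0.0001, 0.0052, 0, 3, 0],
    [-0.0001, 0.0052, 0, 3, 0]
  ]
}}

```text
time_s: 17.42
tcp_pos: [0.5369, -0.0297, 0.0905]
eef_rot: [0.0, 0.382, 0.924, -0.0]
ft_force: [2.4, -8.4, -0.3]
opening: 0.0162
grip_force: 98.9
```

```bash
python3 -c "
from h import *
avg(6)"
```

```text
t 17.72 head 135.17 tau,Mz,Fx,Fy [ 1.11   0.695  2.29  -8.133] +- [0.033 0.018 0.19  0.294]
```

The torque dropped from 1.26 to 1.11 N m: that is the click. I'll add 2° to confirm it, still well short of the end of the give.

Emit:
{"fn": "drive_tool", "kwargs": {
  "moves": [
    [0, 0.0017, 0, 1, 0],
    [0, 0.0035, 0, 2, 0],
    [0, 0.0035, 0, 2, 0]
  ]
}}

```text
time_s: 17.97
tcp_pos: [0.5395, -0.0272, 0.0905]
eef_rot: [0.0, 0.398, 0.917, -0.0]
ft_force: [2.5, -8.2, -0.2]
opening: 0.0167
grip_force: 98.9
```

```bash
python3 -c "
from h import *
avg(10)"
```

```text
t 18.47 head 133.16 tau,Mz,Fx,Fy [ 0.929  0.63   3.147 -7.729] +- [0.013 0.009 0.141 0.106]
```

The torque is down to 0.93 N m, so the click is confirmed (beam roughly 0.08–0.11 rad). Stop and ease back by the beam's give plus a little of the socket play.

Emit:
{"fn": "drive_tool", "kwargs": {
  "moves": [
    [0, -0.0017, 0, -1, 0],
    [0, -0.0035, 0, -2, 0],
    [-0.0001, -0.0052, 0, -3, 0],
    [-0.0002, -0.007, 0, -4, 0],
    [-0.0004, -0.0087, 0, -5, 0],
    [-0.0005, -0.0105, 0, -6, 0],
    [-0.0005, -0.0105, 0, -6, 0]
  ]
}}

```text
time_s: 19.05
tcp_pos: [0.5321, -0.035, 0.0906]
eef_rot: [0.0, 0.348, 0.937, -0.0]
ft_force: [4.0, -7.1, -1.3]
opening: 0.0169
grip_force: 98.8
```

```bash
python3 -c "
from h import *
avg(5)"
```

```text
t 19.3 head 139.16 tau,Mz,Fx,Fy [ 1.075  0.672  3.067 -7.981] +- [0.02  0.012 0.143 0.131]
```

Emit:
{"fn": "drive_tool", "kwargs": {
  "moves": [
    [0, -0.0009, 0, -0.5, 0],
    [0, -0.0017, 0, -1, 0],
    [0, -0.0026, 0, -1.5, 0],
    [0, -0.0035, 0, -2, 0],
    [0, -0.0044, 0, -2.5, 0],
    [-0.0001, -0.0052, 0, -3, 0],
    [-0.0001, -0.0052, 0, -3, 0]
  ]
}}

```text
time_s: 19.88
tcp_pos: [0.529, -0.0388, 0.0906]
eef_rot: [0.001, 0.324, 0.946, 0.0]
ft_force: [4.2, -5.0, 0.2]
opening: 0.0164
grip_force: 98.7
```

```bash
python3 -c "
from h import *
avg(5)"
```

```text
t 20.13 head 142.14 tau,Mz,Fx,Fy [ 0.581  0.42   4.279 -5.38 ] +- [0.016 0.008 0.184 0.082]
```

Emit:
{"fn": "drive_tool", "kwargs": {
  "moves": [
    [0, -0.0009, 0, -0.5, 0],
    [0, -0.0017, 0, -1, 0],
    [0, -0.0026, 0, -1.5, 0],
    [0, -0.0035, 0, -2, 0],
    [0, -0.0044, 0, -2.5, 0],
    [-0.0001, -0.0052, 0, -3, 0],
    [-0.0002, -0.0061, 0, -3.5, 0],
    [-0.0002, -0.0061, 0, -3.5, 0]
  ]
}}

```text
time_s: 20.8
tcp_pos: [0.5256, -0.0436, 0.0906]
eef_rot: [0.001, 0.295, 0.955, 0.0]
ft_force: [4.6, -1.6, -0.5]
opening: 0.0161
grip_force: 98.7
```

```bash
python3 -c "
from h import *
avg(5)"
```

```text
t 21.05 head 145.62 tau,Mz,Fx,Fy [ 0.138  0.199  4.881 -2.614] +- [0.021 0.016 0.162 0.142]
```

Emit:
{"fn": "drive_tool", "kwargs": {
  "moves": [
    [-0.0005, -0.001, 0, -0.5, 0],
    [-0.001, -0.002, 0, -1, 0],
    [-0.001, -0.002, 0, -1, 0]
  ]
}}

```text
time_s: 21.3
tcp_pos: [0.5245, -0.0456, 0.0905]
eef_rot: [-0.0, 0.287, 0.958, 0.0]
ft_force: [2.7, 3.6, 1.9]
opening: 0.0162
grip_force: 99.1
```

```bash
python3 -c "
from h import *
avg(5)"
```

```text
t 21.55 head 146.65 tau,Mz,Fx,Fy [0.03  0.494 2.331 4.048] +- [0.02  0.018 0.123 0.175]
```

Emit:
{"fn": "drive_tool", "kwargs": {
  "moves": [
    [0, 0, -0.003, 0, 0],
    [0, 0, -0.006, 0, 0],
    [0, 0, -0.01, 0, 0],
    [0, 0, -0.01, 0, 0]
  ]
}}

```text
time_s: 21.88
tcp_pos: [0.5242, -0.0458, 0.101]
eef_rot: [-0.0, 0.287, 0.958, -0.0]
ft_force: [1.3, 0.2, -2.8]
opening: 0.0162
grip_force: 98.4
```

```bash
python3 -c "
from h import *
avg(2);tq()"
```

```text
t 21.98 head 146.64 tau,Mz,Fx,Fy [-0.007  0.171  0.735  1.652] +- [0.008 0.011 0.308 0.236]
t 21.98 head 146.64 bearing 146.95 r 0.0996 z 0.1006 F [ 0.3  2.  -2.3] Mz 0.187 tau_cw_resist 0.005 Frad 0.83
```

Free. Lift up to about z 0.18.

Emit:
{"fn": "drive_tool", "kwargs": {
  "moves": [
    [0, 0, -0.01, 0, 0],
    [0, 0, -0.02, 0, 0],
    [0, 0, -0.04, 0, 0],
    [0, 0, -0.06, 0, 0],
    [0, 0, -0.08, 0, 0],
    [0, 0, -0.08, 0, 0]
  ]
}}

```text
time_s: 22.48
tcp_pos: [0.5262, -0.046, 0.1847]
eef_rot: [0.002, 0.287, 0.958, 0.0]
ft_force: [1.6, 0.3, -2.3]
opening: 0.0165
grip_force: 98.5
```

```bash
python3 - <<'E'
from h import *
s=ctrl.state();print(s['ft_force'],s['torque'],s['opening'])
go([.480,.161,.18],92)
E
```

```text
[ 1.55775138  0.32089091 -2.2566367 ] [ 0.05795692 -0.0067109   0.0317297 ] 0.016506459984391413
t 22.48 tcp [ 0.5262 -0.046   0.1847] head 146.65 tilt [ 5.e-03 -7.e-04 -1.e+00] q [-0.14  0.4   1.95 -0.    0.79 -1.13]
shift [0.1525 0.1475 0.0043] turn 54.65
```

Emit:
{"fn": "drive_tool", "kwargs": {
  "moves": [
    [0.015, 0.015, 0.001, 6, 0],
    [0.03, 0.03, 0.002, 13, 0],
    [0.05, 0.048, 0.003, 20, 0],
    [0.07, 0.067, 0.004, 27, 0],
    [0.09, 0.087, 0.004, 34, 0],
    [0.11, 0.106, 0.004, 41, 0],
    [0.13, 0.126, 0.004, 48, 0],
    [0.145, 0.14, 0.004, 54, 0],
    [0.1525, 0.1475, 0.004, 54.6, 0],
    [0.1525, 0.1475, 0.004, 54.6, 0]
  ]
}}

```text
time_s: 23.32
tcp_pos: [0.4774, 0.1631, 0.1765]
eef_rot: [-0.0, 0.694, 0.72, -0.0]
ft_force: [0.2, -0.6, -3.7]
opening: 0.0163
grip_force: 98.4
```

Emit:
{"fn": "drive_tool", "kwargs": {
  "moves": [
    [0, 0, 0, 0, 0],
    [0, 0, 0, 0, 0]
  ]
}}

```text
time_s: 23.48
tcp_pos: [0.4782, 0.1607, 0.1765]
eef_rot: [-0.0, 0.694, 0.72, -0.0]
ft_force: [0.0, -0.3, -2.2]
opening: 0.0163
grip_force: 98.4
```

```bash
python3 - <<'E'
from h import *
go([.480,.161,.18],92)
im,c=grab('wrist','w5.png');grab('top','top5.png')
p=ctrl.state()['tcp_pos']
t=cv2.imread('pics/top5.png');w=cv2.imread('pics/w5.png')
cv2.imwrite('pics/v5.png',np.vstack([cv2.resize(w[:320,200:440],None,fx=1.5,fy=1.5)[:300],cv2.resize(t[220:300,190:310],(360,240))]))
zb=p[2]-.006+.012
d=np.array([np.cos(np.radians(92)),np.sin(np.radians(92))])
P=[[*(p[:2]+k*d),zb-.01] for k in (.05,.08,.13)]
print('wrist axis px (expected centre line, z handle axis +2)',proj(c,P).round(1))
g=cv2.cvtColor(w,cv2.COLOR_BGR2GRAY)
for y in (10,40,80,110): 
    r=g[y,260:380].astype(int); i=np.where(r<50)[0]; print(y,260+i.min() if len(i) else None,260+i.max() if len(i) else None)
E
```

```text
t 23.48 tcp [0.4782 0.1607 0.1765] head 92.11 tilt [-2.e-04 -2.e-04 -1.e+00] q [ 0.26  0.39  2.01 -0.    0.75  0.23]
shift [ 0.0002  0.0018 -0.0035] turn 0.11
wrist axis px (expected centre line, z handle axis +2) [[319.  180. ]
 [319.2  93.1]
 [319.7 -90.7]]
10 281 357
40 281 357
80 282 356
110 283 354
```

View pics/v5.png

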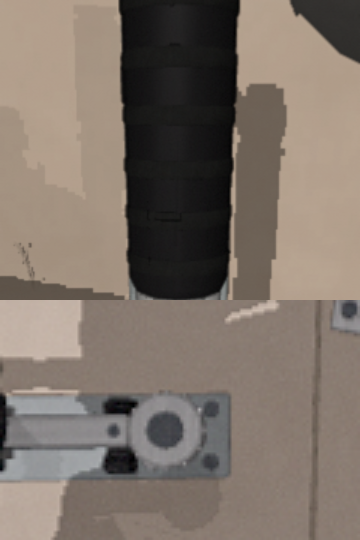

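The handle's centre line is at column 319 on all rows, as expected, so the wrench has not slipped in the grip. The head sits above the rest. Correct by 1.8 mm and lower.

Emit:
{"fn": "drive_tool", "kwargs": {
  "moves": [
    [0, 0.0018, 0.015, 0, 0],
    [0, 0.0018, 0.035, 0, 0],
    [0, 0.0018, 0.06, 0, 0],
    [0, 0.0018, 0.08, 0, 0],
    [0, 0.0018, 0.09, 0, 0],
    [0, 0.0018, 0.097, 0, 0],
    [0, 0.0018, 0.097, 0, 0],
    [0, 0.0018, 0.097, 0, 0]
  ]
}}

```text
time_s: 24.25
tcp_pos: [0.4804, 0.1612, 0.0799]
eef_rot: [0.0, 0.694, 0.72, 0.0]
ft_force: [0.7, 0.7, -2.9]
opening: 0.0167
grip_force: 98.4
```

```bash
python3 - <<'E'
from h import *
s=ctrl.state();print(s['ft_force'],s['torque'])
go([.4803,.161,.0541],92)
E
```

```text
[ 0.72306193  0.70007148 -2.87772428] [ 0.10221228 -0.03445509  0.02359084]
t 24.25 tcp [0.4804 0.1612 0.0799] head 92.04 tilt [ 2.e-04  0.e+00 -1.e+00] q [ 0.26  0.55  2.07 -0.    0.53  0.23]
shift [-0.0002 -0.0001  0.0258] turn 0.04
```

Emit:
{"fn": "drive_tool", "kwargs": {
  "moves": [
    [0, 0, 0.004, 0, 0],
    [0, 0, 0.008, 0, 0],
    [0, 0, 0.012, 0, 0],
    [0, 0, 0.016, 0, 0],
    [0, 0, 0.02, 0, 0],
    [0, 0, 0.023, 0, 0],
    [0, 0, 0.0245, 0, 0],
    [0, 0, 0.0245, 0, 0]
  ]
}}

```text
time_s: 24.92
tcp_pos: [0.4799, 0.1613, 0.0546]
eef_rot: [-0.0, 0.694, 0.72, -0.0]
ft_force: [-0.1, -0.3, -2.6]
opening: 0.0165
grip_force: 98.4
```

```bash
python3 - <<'E'
from h import *
s=ctrl.state();print(s['ft_force'],s['torque'])
go([.4803,.161,.0541],92)
E
```

```text
[-0.06807819 -0.2659012  -2.60696601] [ 0.06701604 -0.02529703 -0.03893818]
t 24.92 tcp [0.4799 0.1613 0.0546] head 92.05 tilt [-6.e-04 -2.e-04 -1.e+00] q [0.26 0.59 2.08 0.   0.47 0.23]
shift [-0.0003  0.0004  0.0005] turn 0.05
```

Emit:
{"fn": "drive_tool", "kwargs": {
  "moves": [
    [0, 0, 0.001, 0, 0],
    [0, 0, 0.0015, 0, 0],
    [0, 0, 0.0015, 0, 0]
  ]
}}

```text
time_s: 25.17
tcp_pos: [0.4801, 0.1614, 0.0541]
eef_rot: [0.0, 0.694, 0.72, 0.0]
ft_force: [-3.4, -0.8, 9.7]
opening: 0.0167
grip_force: 100.6
```

```bash
python3 - <<'E'
from h import *
s=ctrl.state();print(s['ft_force'],s['torque'],s['tcp_pos'])
E
```

```text
[-3.44282167 -0.83418404  9.65815794] [-0.13097266  0.56576641 -0.06433761] [0.48010399 0.16137937 0.05411217]
```

The wrench is in contact with both saddles. Open the gripper, then retreat upwards.

Emit:
{"fn": "drive_tool", "kwargs": {
  "moves": [
    [0, 0, 0, 0, 1],
    [0, 0, 0, 0, 1],
    [0, 0, 0, 0, 1],
    [0, 0, 0, 0, 1],
    [0, 0, 0, 0, 1],
    [0, 0, 0, 0, 1],
    [0, 0, 0, 0, 1],
    [0, 0, 0, 0, 1]
  ]
}}

```text
time_s: 25.83
tcp_pos: [0.4801, 0.1614, 0.0535]
eef_rot: [-0.0, 0.694, 0.72, -0.0]
ft_force: [-0.2, -0.0, 0.2]
opening: 0.0854
grip_force: 0.0
```

Emit:
{"fn": "drive_tool", "kwargs": {
  "moves": [
    [0, 0, -0.01, 0, 1],
    [0, 0, -0.03, 0, 1],
    [0, 0, -0.06, 0, 1],
    [0, 0, -0.1, 0, 1],
    [0, 0, -0.14, 0, 1],
    [0, 0, -0.165, 0, 1],
    [0, 0, -0.165, 0, 1],
    [0, 0, -0.165, 0, 1]
  ]
}}

```text
time_s: 26.5
tcp_pos: [0.4809, 0.1616, 0.2208]
eef_rot: [0.001, 0.694, 0.72, 0.002]
ft_force: [0.3, -0.4, -1.0]
opening: 0.0854
grip_force: 0.0
```

```bash
python3 - <<'E'
from h import *
s=ctrl.state();print(s['ft_force'],s['opening'],s['tcp_pos'])
im,c=grab('wrist','w6.png')
print(proj(c,[[.483,.061,.058],[.4795,.161,.057],[.4775,.2,.057]]).round(1))
E
```

```text
[ 0.25422855 -0.3777677  -0.99526451] 0.08543071058712928 [0.48085373 0.1615571  0.22077647]
[[315.8 292.3]
 [315.6 189.5]
 [314.8 143.4]]
```

View pics/w6.png

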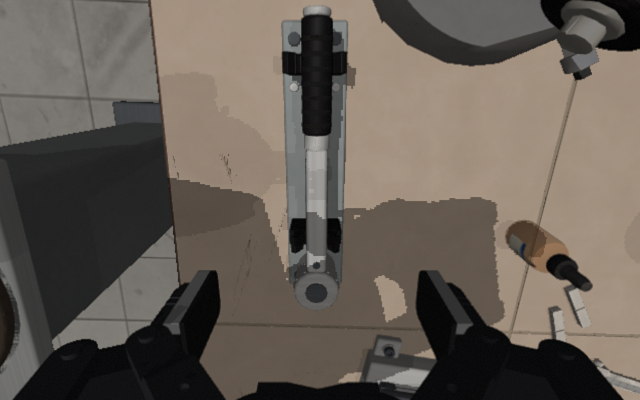

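The wrench lies in both saddles as before, with the head at (316.5,291.5) within 1 px of its old place. The bottle and the two bars in view have not moved. Hand in.

```bash
python3 -c "
from h import *
print(ctrl.close_job())"
```

```text
the job is handed in; nothing more can be done
None
```

The job is handed in: the nut was tightened clockwise until the wrench clicked (torque peaked at about 1.26 N m, then fell), and the wrench is back in both saddles of its rest; the bottle and bars looked unmoved, the slug was out of view in the last picture, and no verdict came back.

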